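# Close the nut box on the scale and print its label

### The arm

A 7-joint arm with a two-finger parallel gripper is mounted at the origin on the work surface. World frame = base frame: x ahead of the robot, y to its left, z up, the work surface at z = 0. Lengths are in m, angles in degrees, forces in N, time in s.
With the tool pointing down it reaches from about 0.4 to 0.85 m from the base axis. Payload 6.9 kg.
Tool frame: the origin (TCP) lies between the finger pads; the fingertips stand 11 mm ahead of it and the grasp point (between the pads) lies 8 mm behind it; z points along the fingers, y is the line along which they close (so a half turn about z gives the same grasp; the last joint's range is limited). The gripper opens to 85 mm and grips with 20 to 120 N. Pads are 22 mm wide; open, the fingers measure 114 mm over their backs; the gripper's body (76 mm by 85 mm) begins 54 mm behind the grasp point. The pads swing forward as they close: fully open they stand 13 mm farther back than shut.
Start: joints at [-68.497, 29.078, -13.613, 85.955, 7.202, 65.827, -8.869], TCP at [0.167, 0.602, 0.242] pointing down, gripper open.
Joint ranges: [-176.47, 176.47], [-13.61, 117.27], [-81.72, 77.17], [0.22, 143.17], [-87.28, 267.28], [10, 112.55], [-165.47, 165.47]. Speed limits (degrees/s): [136.94, 136.94, 180, 180, 180, 180, 180].

### API

Orientations are given as [roll, pitch, yaw] about the fixed x, y, z axes, in that order (R = Rz(yaw) Ry(pitch) Rx(roll)).
In Python, from rig import * gives the robot as it stands.
- The arm moves only by the shell command python3 -m crank 'ROWS' [OPENING] [FORCE]. ROWS is JSON, a list that holds one entry, the list of rows, each a list of 6 numbers: the shift along the tool's x, y, z in mm, then the turn, a rotation vector about the tool's x, y, z in units of 6 degrees (1.0 is 6 degrees). A call has 1 to 5 rows; each row shifts and turns the commanded pose from where the row before left it, along the tool's axes as they then stand; what a row does not reach is not made up. A row lasts 1/12 s, in which the tool goes at most 41.7 mm and 7.16 degrees, less where a joint would pass 70% of its speed; a pose out of reach is approached as far as the arm can. A call is refused whole if a number of a shift passes 41.7 or a number of a turn 1, either way. A call with a gripper value outside its range is refused whole. OPENING is the opening in per cent of the stroke, from 0 (shut) to 100 (fully open), set as the call begins (- or left out, the last holds). The fingers move at their own pace and stop on an object; FORCE is the grip in N (left out, the last holds). Time passes only in rows, so rows that do not move let the fingers close. It gives the time, the measured TCP pose, the force, the opening and the grip force at its end, in the units of the state.
- state(): the state, without advancing time (a new reading comes with each control period).
- snapshot(name): name is "scene" or "top" or "wrist"; returns the picture (384x512x3 uint8, red, green, blue); there is no depth.
- camera_params(name): a dict with "camera_matrix" (3x3 intrinsics, pixels), "k1" (the pictures are not rectified: a ray, as slopes to the right and down, at radius r is drawn at 1 + k1 r^2 times it, then the intrinsics apply), "R" (3x3) and "t" (3): a world point X has camera coordinates R X + t; the wrist camera has in their place "mount" (4x4, takes a point from camera to tool coordinates, whose origin is the TCP and whose axes are the flange's). Camera axes: x right, y down, z forward; pixel columns grow to the right and rows downward; lengths in m; the calibration is good to about 2 mm. A picture is of the moment at which its call begins: read the wrist's pose just before it. camera_params takes no time and is no camera call.
- job_done(): hands the job in; it is judged then, once.
Trained networks look in the newest picture that a camera, given by its name, has taken for a name from the list of things; names that differ only in an ending like _2 or _b are one class to them, and where a whole thing is asked for, a point or a joint stands for the part that bears it (a point fixed in the world has none). Each returns a list of dicts, best first, with "confidence" (0 to 1); they miss things now and then, are a little off and sometimes report something else, mostly with a low value. They report only what shows in the picture. A call takes as long as a camera call.
- spot_in(target, camera): "at" ([x, y, z] in m, in world coordinates, good to about 4 mm: the middle of the surface that is visible of it).
- trace(target, camera): "region" (384x512 bool, what is visible of it).
- tip_of(target, camera): "at" ([x, y, z] in m, in world coordinates, good to about 4 mm: a listed point, or the origin of a listed thing).
The state is a dict: "time": time; "joint_pos": joint angles; "qd": joint speeds; "joint_torque": joint torques, N m; "tool_pos": TCP position; "tool_rot": TCP orientation; "ft_force": force on the tool from outside, world axes, zero at the start; "wrist_torque": the same for the moment, N m; "gripper_width": opening from 0.0 (shut) to 1.0 (fully open); "finger_force": force on a finger pad.
Only numpy, scipy, OpenCV 4.12 (cv2) and the standard library are available. Lean on these libraries where they do the work, as an engineer would, in place of code of your own. Each camera call takes 0.05 s, during which the arm holds its last target. There are 200 camera calls.

### The job

The nut box standing on the shop scale still has its lid ajar. With the fingertips gently press that lid down until it is fully shut, then gently press the long key on the label printer right down, let it spring back, and withdraw. Do not grasp, lift or shift the box, and leave alone the printer's three short keys, the other open nut box on the counter and everything else standing around.

Things in the scene. Friction and masses are not known exactly. Their poses are not given: they have to be found in the camera images.
- scale: Shop scale, fixed: grey housing 200 x 200 mm with a square steel pan 190 x 190 mm, pan top 55 mm above the table. Origin under its centre on the table, z up, its front faces its own -x.
- box: Nut box standing loose on the scale's pan (about 0.5 kg): black tray 130 mm (x) x 170 mm (y) x 45 mm high, with a clear black-edged lid. Origin at the centre of its underside, z up. The lid hinges on the tray's far (+x) upper edge, at x +65 mm, z 45 mm; the opening faces -x.
- lid (a joint): Lid of the box on the scale: angle in rad, 0 = fully shut (its top then 50 mm above the box's underside), growing as it opens; starts between 0.35 and 0.7. Flat plate, 130 mm from hinge to front edge, 170 mm wide, 5 mm thick, stiff hinge: it stays where left, takes about 1 N near the front to swing, and stops firmly once shut.
- lid_edge (a point): Middle of the upper front edge of that lid, 130 mm from its hinge; a black tab 36 mm wide projects 14 mm beyond it. It moves and turns with the lid, its x running from the front edge to the hinge.
- printer: Label printer, fixed: white block 170 mm (x) x 180 mm (y) x 60 mm high. Origin under its centre on the table, z up, its front faces -x. On top, in a row along its y at x -40 mm, are four plain black keys 38 mm apart, in varying order.
- key_long (a joint): Travel of the long key in m: 0 = up, 0.005 = right down. A spring returns it; about 2 N starts it and 5 N takes it right down.
- key_long_top (a point): Centre of the top of the long key, 70 mm above the table when up. The key is 42 mm long (printer x), 18 mm wide (printer y), and stands 10 mm above the printer's top (5 mm when right down). Axes as the printer's.
- key_long_base: The long key's seat, flush with the printer's top (60 mm above the table); origin at the centre of the seat, directly under the key. Axes as the printer's.
- key_a (a joint): Travel of a short square key (18 x 18 mm) in m, 0 = up, 0.005 = right down; same spring. Leave alone.
- key_b (a joint): Travel of a short square key (18 x 18 mm) in m, 0 = up, 0.005 = right down; same spring. Leave alone.
- key_c (a joint): Travel of a short square key (18 x 18 mm) in m, 0 = up, 0.005 = right down; same spring. Leave alone.
- key_a_top (a point): Centre of the top of that short key, 70 mm above the table when up.
- key_b_top (a point): Centre of the top of that short key, 70 mm above the table when up.
- key_c_top (a point): Centre of the top of that short key, 70 mm above the table when up.
- spare_box: A second nut box, the same as the one on the scale, standing loose on the counter with its lid ajar too. Leave alone. Origin at the centre of its underside.
- spare_lid_edge (a point): Middle of the upper front edge of the spare box's lid (as lid_edge).
- label_roll: Loose paper label roll standing on the printer behind the keys: ring of 54 mm diameter, 40 mm high (top 100 mm above the table). Origin at the centre of its underside. Leave alone.
- jar_a: Loose jar, 80 mm diameter, 110 mm high, at the left. Origin at the centre of its underside. Leave alone.
- jar_b: Loose jar, 72 mm diameter, 130 mm high, at the right. Origin at the centre of its underside. Leave alone.
- bowl: Loose white bowl, 100 mm diameter, 45 mm high, at the back. Origin at the centre of its underside. Leave alone.
- scoop: Loose steel scoop with a wooden handle, about 180 mm long, 30 mm high, lying at the back. Origin on its underside between handle and blade. Leave alone.
- tape_dispenser: Loose tape dispenser, 60 x 140 mm, 80 mm high, at the back. Origin at the centre of its underside. Leave alone.

How it is judged (in metres and radians):
On the way, in this order (a step that is already met when the one before it is completed fails the run):
1. the lid of the box on the scale is pressed shut (value of joint lid below 0.04 rad), for 0.1 s.
2. then the long key is pressed down (value of joint key_long above 0.0035 m), for 0.05 s.
At the end, for the whole second after the job is handed in: Lid on the scale shut (under 0.04 rad); long key was then pressed 3.5 mm or more; all keys up again (under 1 mm); box level and at rest within 25 mm of its start; spare lid's edge within 12 mm, other loose things within 25 mm of their starts (value of joint lid below 0.04 rad and value of joint each of key_long, key_a, key_b, key_c below 0.001 m and distance of each of box, spare_box, label_roll, jar_a, jar_b, bowl, scoop, tape_dispenser from where it was at the start of the episode below 0.025 m and distance of spare_lid_edge from where it was at the start of the episode below 0.012 m and angle between box's own z axis and vertical below 0.05 rad and linear speed of box below 0.02 m/s); the robot touches nothing.
It fails at once if a short key pressed (over 2 mm), or the long key pressed while the lid is still open ((value of joint key_long above 0.002 m and value of joint lid above 0.06 rad) or value of joint any of key_a, key_b, key_c above 0.002 m).
It fails at once if the box on the scale shifted over 25 mm, lifted over 8 mm or tipped over 0.15 rad (distance of box from where it was at the start of the episode above 0.025 m or height (world z) of box above 0.063 m or angle between box's own z axis and vertical above 0.15 rad).
It fails at once if the box, its lid, the printer or the long key pressed with over 30 N (contact force between the fingers and box above 30 N or (contact force between the fingers and printer above 30 N or contact force between the fingers and key_long_base above 30 N)).
It fails at once if something touched with the arm or the gripper's body instead of the fingers (contact force between the arm and anything else above 2 N).
It fails at once if the spare box's lid moved over 12 mm, or another loose thing over 25 mm (distance of spare_lid_edge from where it was at the start of the episode above 0.012 m or distance of any of spare_box, label_roll, jar_a, jar_b, bowl, scoop, tape_dispenser from where it was at the start of the episode above 0.025 m).
It also fails if it takes over 48 s, if anything falls off the work surface, if the arm or the gripper's body presses on something with over 40 N, if the wrist force passes 120 N, or if a joint passes its speed limit or range.

## Working session

There is one attempt and no reset: what is moved stays moved. The work goes in short steps, Python scripts to look and compute and a shell command to move; the robot and the scene stay as the last step left them, time stands still between calls to the robot, and variables do not carry over. Pictures are saved under pics/ and viewed, at most 10 in all, crops included, and the job is handed in when it is done.

```bash
mkdir -p pics; python3 - <<'E'
from rig import *
import cv2,numpy as np
s=state(); print(s)
for c in("scene","top"):
    im=snapshot(c); cv2.imwrite(f"pics/{c}0.png",im[:,:,::-1])
    for t in ["scale","box","lid_edge","spare_lid_edge","spare_box","printer","key_long_top","key_a_top","label_roll","jar_a","jar_b"]:
        print(c,t,[(np.round(d["at"],3).tolist(),round(d["confidence"],2)) for d in tip_of(t,c)][:4])
E
```

```text
{'time': 0.0, 'joint_pos': array([-68.4978539 ,  29.12637308, -13.60945166,  86.00953888,
         7.20123877,  65.82672448,  -8.86833147]), 'qd': array([ 0.06500136, -0.03726943,  0.06961644,  0.04094975,  0.05722165,
       -0.02674601, -0.00034471]), 'joint_torque': array([-1.06547315e-03, -6.20591283e+01, -2.18685329e+00, -2.49641132e+01,
        1.26762839e-02,  1.22481905e-02, -2.94446033e-05]), 'tool_pos': array([0.16651362, 0.60190143, 0.24141578]), 'tool_rot': array([-1.79896123e+02,  9.91862631e-04,  1.64544620e+02]), 'ft_force': array([-0.54361087, -0.88526284,  0.33270141]), 'wrist_torque': array([-0.0024624 ,  0.0675884 ,  0.01873441]), 'finger_force': 0.0, 'gripper_width': 0.9999363463570237}
scene scale [([0.513, 0.272, -0.003], 0.74)]
scene box [([0.514, 0.277, 0.062], 0.93)]
scene lid_edge [([0.462, 0.278, 0.162], 0.9)]
scene spare_lid_edge [([0.478, 0.016, 0.104], 0.66)]
scene spare_box [([0.529, 0.011, 0.004], 0.61), ([0.514, -0.286, 0.004], 0.24)]
scene printer [([0.509, -0.291, 0.0], 0.98)]
scene key_long_top [([0.483, -0.349, 0.074], 0.62)]
scene key_a_top [([0.465, -0.234, 0.068], 0.43)]
scene label_roll [([0.556, -0.242, 0.06], 0.85)]
scene jar_a [([0.406, 0.499, 0.003], 0.88), ([0.518, -0.492, -0.001], 0.81)]
scene jar_b [([0.406, 0.499, 0.003], 0.88), ([0.518, -0.492, -0.001], 0.81)]
top scale [([0.514, -0.289, 0.002], 0.18)]
top box [([0.515, 0.276, 0.056], 0.92)]
top lid_edge [([0.469, 0.276, 0.166], 0.72)]
top spare_lid_edge [([0.482, 0.016, 0.101], 0.97)]
top spare_box [([0.527, 0.015, 0.005], 0.7), ([0.466, -0.235, 0.067], 0.45)]
top printer [([0.513, -0.287, 0.001], 0.78)]
top key_long_top [([0.481, -0.352, 0.07], 0.5)]
top key_a_top [([0.468, -0.235, 0.065], 0.38)]
top label_roll [([0.556, -0.239, 0.061], 0.57)]
top jar_a [([0.516, -0.496, -0.001], 0.8), ([0.405, 0.494, -0.002], 0.76)]
top jar_b [([0.516, -0.496, -0.001], 0.8), ([0.405, 0.494, -0.002], 0.76)]
```

View pics/scene0.png

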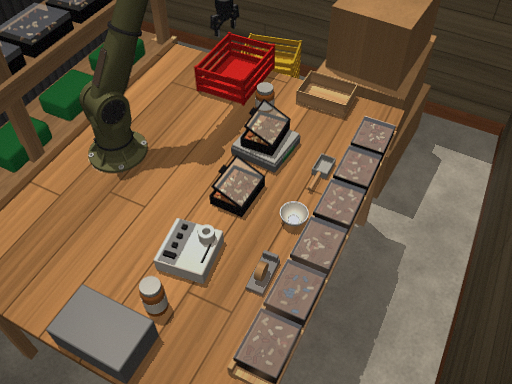

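View pics/top0.png

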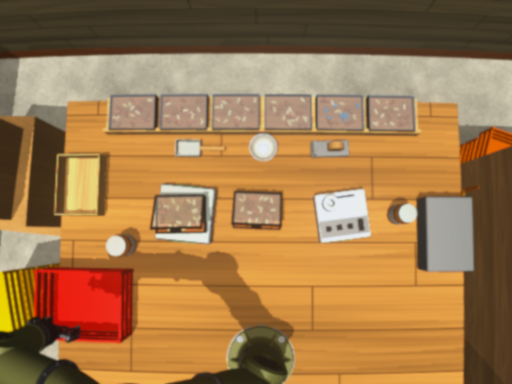

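The scene picture shows the ajar box on the scale at about (265,130), the spare at (238,187) and the printer at (190,248), with its keys at (163–181, 226–263). In the top view the box is at (180,212), and the networks' positions agree with that. The long key will need a closer look later. First I'll write a helper and go above the lid.

```bash
cat > h.py <<'E'
from rig import *
import numpy as np, cv2, sys
from scipy.spatial.transform import Rotation as Ro
def plan(p,yaw,n):
    """print the n rows (mm, 6-degree units) from the present pose to p, tool down, given yaw"""
    s=state(); R=Ro.from_euler('xyz',s["tool_rot"],degrees=True); x=s["tool_pos"]
    G=Ro.from_euler('xyz',[180,0,yaw],degrees=True)
    rv=(R.inv()*G).as_rotvec(); st=(np.array(p)-x)/n
    for k in range(n):
        Rk=R*Ro.from_rotvec(rv*k/n)
        print(np.round(Rk.inv().apply(st)*1000,1).tolist()+np.round(np.degrees(rv/n)/6,2).tolist())
E
python3 - <<'E'
from h import *
plan([0.485,0.276,0.235],97.5,14)
im=cv2.imread("pics/top0.png")
cv2.imwrite("pics/crop0.png",cv2.resize(im[175:255,140:400],None,fx=3,fy=3,interpolation=cv2.INTER_CUBIC))
E
```

```text
[-28.1, -16.4, 0.5, -0.0, 0.0, 0.8]
[-29.4, -14.0, 0.5, -0.0, 0.0, 0.8]
[-30.5, -11.5, 0.5, -0.0, 0.0, 0.8]
[-31.3, -8.9, 0.5, -0.0, 0.0, 0.8]
[-32.0, -6.3, 0.5, -0.0, 0.0, 0.8]
[-32.4, -3.6, 0.5, -0.0, 0.0, 0.8]
[-32.6, -0.9, 0.5, -0.0, 0.0, 0.8]
[-32.5, 1.9, 0.5, -0.0, 0.0, 0.8]
[-32.2, 4.6, 0.5, -0.0, 0.0, 0.8]
[-31.8, 7.2, 0.5, -0.0, 0.0, 0.8]
[-31.0, 9.9, 0.5, -0.0, 0.0, 0.8]
[-30.1, 12.4, 0.5, -0.0, 0.0, 0.8]
[-29.0, 14.9, 0.5, -0.0, 0.0, 0.8]
[-27.6, 17.3, 0.5, -0.0, 0.0, 0.8]
```

View pics/crop0.png

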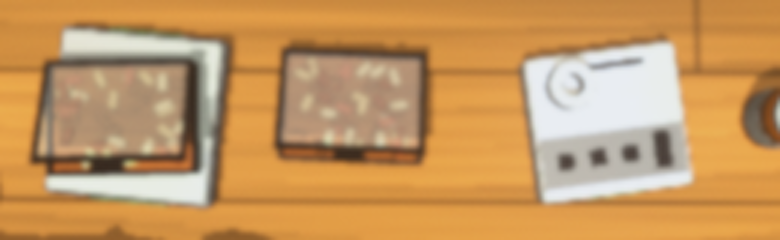

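The crop shows the long key at the printer's right end, (662,148), and the three short keys at x of about 566, 598 and 630. That matches the network's answer at y ≈ -0.35.

```bash
python3 -m crank '[[[-28,-16,0,0,0,0.8],[-29,-14,0,0,0,0.8],[-30,-11,0,0,0,0.8],[-31,-9,0,0,0,0.8],[-32,-6,0,0,0,0.8]]]' 0 20
python3 -m crank '[[[-32,-4,0,0,0,0.8],[-33,-1,0,0,0,0.8],[-33,2,0,0,0,0.8],[-32,5,0,0,0,0.8],[-32,7,0,0,0,0.8]]]'
python3 -m crank '[[[-31,10,0,0,0,0.8],[-30,12,0,0,0,0.8],[-29,15,0,0,0,0.8],[-28,17,0,0,0,0.8],[0,0,0,0,0,0]]]'
python3 - <<'E'
from h import *
im=snapshot("wrist"); cv2.imwrite("pics/w1.png",im[:,:,::-1])
for t in("box","lid_edge"): print(t,[(np.round(d["at"],3).tolist(),round(d["confidence"],2)) for d in tip_of(t,"wrist")][:3])
s=state();print(s["time"],s["tool_pos"],s["tool_rot"],s["ft_force"],s["joint_pos"])
plan([0.485,0.276,0.182],97.5,2)
E
```

```text
time: 1.62
tool_pos: [0.2803, 0.4861, 0.2424]
tool_rot: [180.0, -0.0, 140.3]
ft_force: [0.4, -0.7, -0.5]
gripper_width: 0.299
finger_force: 0.0
time: 2.03
tool_pos: [0.3942, 0.3688, 0.2426]
tool_rot: [180.0, -0.0, 116.3]
ft_force: [-0.2, 1.3, -0.1]
gripper_width: 0.003
finger_force: 0.0
time: 2.45
tool_pos: [0.4886, 0.2694, 0.2426]
tool_rot: [179.8, 0.2, 96.5]
ft_force: [0.2, -0.8, 0.1]
gripper_width: -0.002
finger_force: 0.0
box [([0.516, 0.28, 0.053], 0.8)]
lid_edge [([0.469, 0.277, 0.167], 0.75)]
2.6 [0.48350849 0.27616924 0.24221944] [-1.79979047e+02 -2.31348098e-02  9.73479078e+01] [-0.29148285  0.18046634 -0.20225885] [-37.34913614  22.89171799   7.52298214  96.61555092  -3.381023
  60.72251881 -21.40928533]
[-0.2, 0.7, 30.1, -0.0, -0.0, -0.01]
[-0.2, 0.7, 30.1, -0.0, -0.0, -0.01]
```

View pics/w1.png

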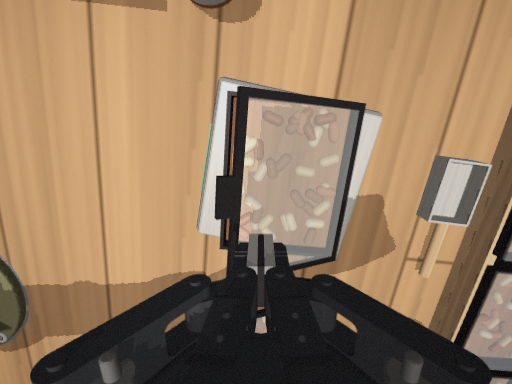

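The wrist view shows the lid with its tab at about (228,197). The shut fingertips at (262,250) are above the lid near the middle of its front half. I'll shift slightly toward the hinge and descend.

```bash

python3 -m crank '[[[0,12,10,0,0,0],[0,0,20,0,0,0],[0,0,20,0,0,0],[0,0,8,0,0,0],[0,0,0,0,0,0]]]'
python3 -m crank '[[[0,0,5,0,0,0],[0,0,5,0,0,0],[0,0,5,0,0,0],[0,0,5,0,0,0],[0,0,0,0,0,0]]]'
python3 -m crank '[[[0,0,5,0,0,0],[0,0,5,0,0,0],[0,0,5,0,0,0],[0,0,5,0,0,0],[0,0,0,0,0,0]]]'
```

```text
time: 3.02
tool_pos: [0.4936, 0.2784, 0.1825]
tool_rot: [-179.8, 0.1, 97.5]
ft_force: [-1.1, -0.1, -0.0]
gripper_width: 0.006
finger_force: 0.0
time: 3.43
tool_pos: [0.4952, 0.2775, 0.1636]
tool_rot: [-180.0, 0.0, 97.3]
ft_force: [-1.2, -0.3, -0.6]
gripper_width: 0.003
finger_force: 0.0
time: 3.85
tool_pos: [0.495, 0.2773, 0.1431]
tool_rot: [-179.9, 0.0, 97.3]
ft_force: [-0.1, -0.3, -0.7]
gripper_width: -0.003
finger_force: 0.0
```

```bash

python3 -m crank '[[[0,0,5,0,0,0],[0,0,5,0,0,0],[0,0,5,0,0,0],[0,0,5,0,0,0],[0,0,0,0,0,0]]]'
python3 - <<'E'
from h import *
im=snapshot("wrist"); cv2.imwrite("pics/w2.png",im[:,:,::-1])
for t in("box","lid_edge"): print(t,[(np.round(d["at"],3).tolist(),round(d["confidence"],2)) for d in tip_of(t,"wrist")][:3])
s=state();print(s["tool_pos"],s["ft_force"])
E
```

```text
time: 4.27
tool_pos: [0.495, 0.2773, 0.1231]
tool_rot: [-179.9, 0.0, 97.3]
ft_force: [0.2, 1.0, 0.4]
gripper_width: 0.003
finger_force: 0.0
box [([0.511, 0.28, 0.056], 0.6)]
lid_edge [([0.455, 0.275, 0.117], 0.59)]
[0.49558311 0.27755164 0.12422666] [ 0.25214103 -0.75550499  0.31278997]
```

View pics/w2.png

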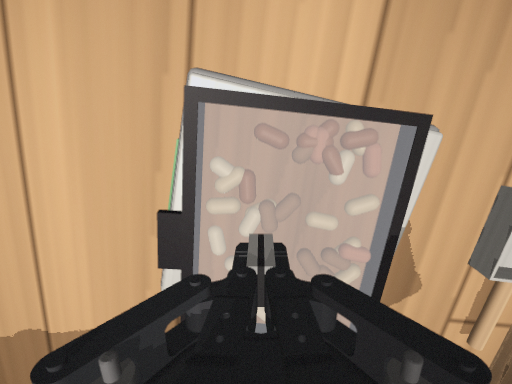

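The lid has swung down to an edge height of about 0.117, with its tab at (172,240) and the fingertips at (261,250) on it. It's nearly shut, so I'll continue in small steps.

```bash

python3 -m crank '[[[0,0,2,0,0,0],[0,0,2,0,0,0],[0,0,1.5,0,0,0],[0,0,0,0,0,0]]]'
python3 -m crank '[[[0,0,1,0,0,0],[0,0,0,0,0,0],[0,0,0,0,0,0]]]'
python3 -m crank '[[[0,0,1,0,0,0],[0,0,0,0,0,0],[0,0,0,0,0,0]]]'
```

```text
time: 4.75
tool_pos: [0.4955, 0.2775, 0.1185]
tool_rot: [-180.0, 0.0, 97.3]
ft_force: [0.3, 0.4, -0.5]
gripper_width: -0.005
finger_force: 0.0
time: 5.0
tool_pos: [0.4956, 0.2775, 0.1178]
tool_rot: [-180.0, 0.0, 97.3]
ft_force: [0.3, -0.2, -0.2]
gripper_width: 0.004
finger_force: 0.0
time: 5.25
tool_pos: [0.4956, 0.2775, 0.1168]
tool_rot: [180.0, 0.0, 97.3]
ft_force: [0.5, -0.7, 0.4]
gripper_width: 0.0
finger_force: 0.0
```

```bash

python3 -m crank '[[[0,0,1,0,0,0],[0,0,0,0,0,0],[0,0,0,0,0,0]]]'|sed -n '2p;4p'
python3 -m crank '[[[0,0,0.7,0,0,0],[0,0,0,0,0,0],[0,0,0,0,0,0]]]'|sed -n '2p;4p'
python3 -m crank '[[[0,0,0.5,0,0,0],[0,0,0,0,0,0],[0,0,0,0,0,0]]]'|sed -n '2p;4p'
```

```text
tool_pos: [0.4956, 0.2776, 0.1161]
ft_force: [-0.4, -0.6, 4.7]
tool_pos: [0.4956, 0.2776, 0.1159]
ft_force: [-2.5, -1.3, 9.5]
tool_pos: [0.4956, 0.2776, 0.1158]
ft_force: [-4.1, -0.9, 12.4]
```

Force is rising firmly at TCP z = 0.116, which is the expected shut height. I'll retract and head for the printer.

```bash

python3 -m crank '[[[0,0,0,0,0,0],[0,0,-10,0,0,0],[0,0,-30,0,0,0],[0,0,-40,0,0,0],[0,0,-20,0,0,0]]]'|sed -n '1,4p'
python3 - <<'E'
from h import *
for c in("top","scene"):
    snapshot(c)
    for t in("box","lid_edge"): print(c,t,[(np.round(d["at"],3).tolist(),round(d["confidence"],2)) for d in tip_of(t,c)][:3])
plan([0.481,-0.350,0.19],97.7,16)
E
```

```text
time: 6.42
tool_pos: [0.4966, 0.2779, 0.2185]
tool_rot: [179.8, -0.1, 97.3]
ft_force: [1.9, 1.1, -0.8]
top box [([0.514, 0.275, 0.059], 0.61), ([0.515, -0.286, 0.001], 0.16)]
top lid_edge [([0.531, 0.014, 0.006], 0.23)]
scene box [([0.513, 0.282, 0.058], 0.79)]
scene lid_edge [([0.447, 0.28, 0.103], 0.91), ([0.529, 0.016, 0.002], 0.59)]
[-38.8, -5.9, 1.5, -0.0, 0.0, -0.0]
[-38.8, -5.9, 1.5, -0.0, 0.0, -0.0]
[-38.8, -5.9, 1.5, -0.0, 0.0, -0.0]
[-38.8, -5.9, 1.5, -0.0, 0.0, -0.0]
[-38.8, -5.9, 1.5, -0.0, 0.0, -0.0]
[-38.8, -5.9, 1.5, -0.0, 0.0, -0.0]
[-38.8, -6.0, 1.5, -0.0, 0.0, -0.0]
[-38.8, -6.0, 1.5, -0.0, 0.0, -0.0]
[-38.8, -6.0, 1.5, -0.0, 0.0, -0.0]
[-38.8, -6.0, 1.5, -0.0, 0.0, -0.0]
[-38.7, -6.0, 1.5, -0.0, 0.0, -0.0]
[-38.7, -6.0, 1.5, -0.0, 0.0, -0.0]
[-38.7, -6.1, 1.5, -0.0, 0.0, -0.0]
[-38.7, -6.1, 1.5, -0.0, 0.0, -0.0]
[-38.7, -6.1, 1.5, -0.0, 0.0, -0.0]
[-38.7, -6.1, 1.5, -0.0, 0.0, -0.0]
```

```bash

python3 -m crank '[[[-39,-6,0,0,0,0],[-39,-6,0,0,0,0],[-39,-6,0,0,0,0],[-39,-6,0,0,0,0],[-39,-6,0,0,0,0]]]'|sed -n '1,4p'
python3 -m crank '[[[-39,-6,0,0,0,0],[-39,-6,0,0,0,0],[-39,-6,0,0,0,0],[-39,-6,0,0,0,0],[-39,-6,0,0,0,0]]]'|sed -n '1,4p'
python3 -m crank '[[[-39,-6,4,0,0,0],[-39,-6,4,0,0,0],[-39,-6,4,0,0,0],[-39,-6,4,0,0,0],[-39,-6,4,0,0,0]]]'|sed -n '1,4p'
python3 -m crank '[[[-39,-6,4,0,0,0],[0,0,0,0,0,0],[0,0,0,0,0,0]]]'|sed -n '1,4p'
python3 - <<'E'
from h import *
im=snapshot("wrist"); cv2.imwrite("pics/w3.png",im[:,:,::-1])
for t in("printer","key_long_top","key_long_base","key_a_top","label_roll"): print(t,[(np.round(d["at"],3).tolist(),round(d["confidence"],2)) for d in tip_of(t,"wrist")][:4])
s=state();print(s["tool_pos"],s["tool_rot"])
E
```

```text
time: 7.13
tool_pos: [0.4896, 0.0785, 0.2133]
tool_rot: [-179.9, 0.0, 97.4]
ft_force: [0.9, -0.7, 0.3]
time: 7.55
tool_pos: [0.4848, -0.1186, 0.2134]
tool_rot: [-179.9, -0.0, 97.4]
ft_force: [2.0, 0.7, -0.6]
time: 7.97
tool_pos: [0.48, -0.3156, 0.1929]
tool_rot: [-179.9, -0.1, 97.3]
ft_force: [1.0, 0.4, -0.2]
time: 8.22
tool_pos: [0.4781, -0.356, 0.1885]
tool_rot: [-179.8, -0.1, 97.0]
ft_force: [-0.4, 1.0, 0.1]
printer [([0.514, -0.284, 0.003], 0.95), ([0.481, -0.311, 0.068], 0.19)]
key_long_top [([0.478, -0.346, 0.071], 0.9)]
key_long_base [([0.483, -0.347, 0.06], 0.96)]
key_a_top [([0.466, -0.236, 0.069], 0.74)]
label_roll [([0.47, -0.27, 0.071], 0.65)]
[ 0.48066355 -0.35194826  0.19060255] [ 1.79989533e+02 -3.78681727e-02  9.74739392e+01]
```

View pics/w3.png

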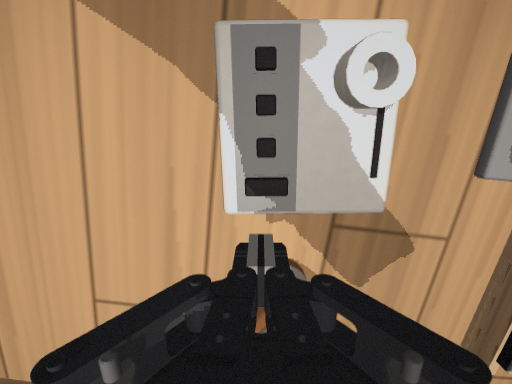

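The picture shows the long key at (266,187), with the three short keys above it at rows 148, 104 and 58. The shut fingertips are at (261,250). I'll check the key's pixel against the calibration.

```bash
python3 - <<'E'
from h import *
c=camera_params("wrist"); s=state(); M=np.array(c["mount"]); K=np.array(c["camera_matrix"]); k=c["k1"]
R=Ro.from_euler('xyz',s["tool_rot"],degrees=True).as_matrix()
for px in([266,187],[266,148],[266,58]):
    u=cv2.undistortPoints(np.array([[px]],float),K,np.array([k,0,0,0.]))[0,0]
    d=R@M[:3,:3]@np.array([*u,1]); o=s["tool_pos"]+R@M[:3,3]
    print(px,np.round(o+d*(0.07-o[2])/d[2],4))
plan([0.481,-0.348,0.095],97.7,3)
E
```

```text
[266, 187] [ 0.4858 -0.3457  0.07  ]
[266, 148] [ 0.4807 -0.3082  0.07  ]
[266, 58] [ 0.4703 -0.2326  0.07  ]
[1.3, 0.3, 31.9, 0.0, -0.0, -0.01]
[1.3, 0.3, 31.9, 0.0, -0.0, -0.01]
[1.3, 0.3, 31.9, 0.0, -0.0, -0.01]
```

```bash

python3 -m crank '[[[4,3,30,0,0,0],[0,0,35,0,0,0],[0,0,25,0,0,0],[0,0,11,0,0,0],[0,0,0,0,0,0]]]'|sed -n '1,4p'
python3 -m crank '[[[0,0,2,0,0,0],[0,0,2,0,0,0],[0,0,2,0,0,0],[0,0,0,0,0,0],[0,0,0,0,0,0]]]'|sed -n '1,4p'
python3 -m crank '[[[0,0,1.5,0,0,0],[0,0,0,0,0,0],[0,0,0,0,0,0]]]'|sed -n '2p;4p'
```

```text
time: 8.93
tool_pos: [0.4817, -0.3475, 0.0874]
tool_rot: [-179.8, -0.2, 97.4]
ft_force: [-0.5, 0.5, -0.2]
time: 9.35
tool_pos: [0.4828, -0.3495, 0.0844]
tool_rot: [179.9, 0.0, 97.3]
ft_force: [0.2, 0.1, -0.0]
tool_pos: [0.4825, -0.3493, 0.0822]
ft_force: [-0.4, -0.3, -0.2]
```

```bash

python3 -m crank '[[[0,0,1.5,0,0,0],[0,0,1,0,0,0],[0,0,0,0,0,0],[0,0,0,0,0,0]]]'|sed -n '2p;4p'
python3 -m crank '[[[0,0,1.5,0,0,0],[0,0,0,0,0,0],[0,0,0,0,0,0]]]'|sed -n '2p;4p'
python3 -m crank '[[[0,0,1,0,0,0],[0,0,0,0,0,0],[0,0,0,0,0,0]]]'|sed -n '2p;4p'
```

```text
tool_pos: [0.4826, -0.3494, 0.0797]
ft_force: [0.5, -0.3, 2.5]
tool_pos: [0.4826, -0.3494, 0.0782]
ft_force: [0.3, -0.4, 2.9]
tool_pos: [0.4826, -0.3493, 0.0772]
ft_force: [-0.2, -0.8, 4.4]
```

```bash

python3 -m crank '[[[0,0,1,0,0,0],[0,0,0,0,0,0],[0,0,0,0,0,0]]]'|sed -n '2p;4p'
python3 -m crank '[[[0,0,0.7,0,0,0],[0,0,0,0,0,0],[0,0,0,0,0,0]]]'|sed -n '2p;4p'
python3 -m crank '[[[0,0,0.5,0,0,0],[0,0,0,0,0,0],[0,0,0,0,0,0]]]'|sed -n '2p;4p'
```

```text
tool_pos: [0.4826, -0.3494, 0.0762]
ft_force: [0.6, 0.0, 4.4]
tool_pos: [0.4827, -0.3494, 0.0761]
ft_force: [-0.8, 0.1, 9.8]
tool_pos: [0.4827, -0.3494, 0.076]
ft_force: [-2.4, 1.3, 14.1]
```

The key has bottomed out at TCP z = 0.076, its full travel of about 5 mm. I'll withdraw and check.

```bash

python3 -m crank '[[[0,0,-5,0,0,0],[0,0,-20,0,0,0],[0,0,-40,0,0,0],[0,0,-40,0,0,0],[0,0,-20,0,0,0]]]'|sed -n '1,4p'
python3 -m crank '[[[0,0,-10,0,0,0],[0,0,0,0,0,0],[0,0,0,0,0,0],[0,0,0,0,0,0]]]'|sed -n '1,4p'
python3 - <<'E'
from h import *
snapshot("scene"); im=snapshot("wrist"); cv2.imwrite("pics/w4.png",im[:,:,::-1])
for t,c in(("key_long_top","wrist"),("lid_edge","scene"),("spare_lid_edge","scene"),("box","scene"),("label_roll","scene")): print(t,[(np.round(d["at"],3).tolist(),round(d["confidence"],2)) for d in tip_of(t,c)][:2])
E
```

```text
time: 11.6
tool_pos: [0.4831, -0.3499, 0.2037]
tool_rot: [179.9, 0.1, 97.3]
ft_force: [0.2, -0.2, 0.0]
time: 11.93
tool_pos: [0.4817, -0.3483, 0.2077]
tool_rot: [-179.8, -0.1, 97.4]
ft_force: [-1.2, -0.1, 0.4]
key_long_top []
lid_edge [([0.76, -0.005, -0.001], 0.61), ([0.447, 0.277, 0.103], 0.59)]
spare_lid_edge [([0.478, 0.015, 0.1], 0.73)]
box [([0.516, 0.279, 0.058], 0.74), ([0.758, -0.247, -0.004], 0.56)]
label_roll [([0.558, -0.243, 0.059], 0.73), ([0.758, -0.246, -0.003], 0.37)]
```

View pics/w4.png

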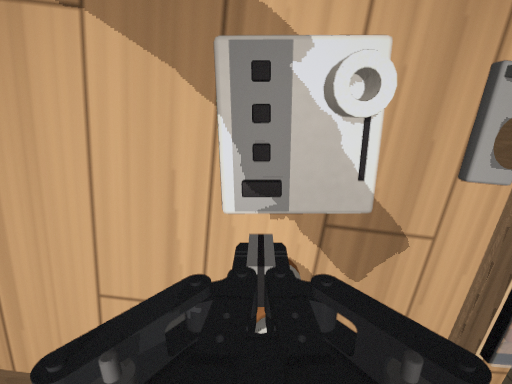

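The gripper is clear of everything. The long key at (262,188) and the short keys look up, the label roll is in place, and the lid edge reads 0.103 (shut).

```bash
python3 -c "
from rig import *
print(job_done())"
```

```text
the job is handed in; nothing more can be done
None
```

I pressed the lid shut, then pressed the long key to its stop and let it spring back, withdrew clear of everything, and handed the job in at about 12 s; no verdict came back.

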